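# Roll a round beech bar into its V-cradle and up to the stop

## Robot

A 7-joint arm with a two-finger parallel gripper is mounted at the origin on the work surface. World frame = base frame: x ahead of the robot, y to its left, z up, the work surface at z = 0. Lengths are in mm, angles in rad, forces in N, time in s.
With the tool pointing down it reaches from about 350 to 900 mm from the base axis. Payload 8.1 kg.
Tool frame: the origin (TCP) lies on the centre line of the jaws, within the pads' length; the fingertips stand 8 mm ahead of it and the grasp point (between the pads) lies 11 mm behind it; z points along the fingers, x is the direction in which the jaws open and shut, and the axes are right-handed (so a half turn about z gives the same grasp; the last joint's range is limited). The gripper opens to 92 mm and grips with 3 to 60 N. Pads are 19 mm wide; open, the fingers measure 130 mm over their backs; the gripper's body (75 mm by 190 mm) begins 47 mm behind the grasp point.
Start: joints at [1.227, 0.434, 0.025, 1.573, -0.012, 1.134, -0.075], TCP at [149.025, -606.987, 234.742] pointing down, gripper open.
Joint ranges: [-2.62, 2.62], [-0.44, 2.09], [-1.27, 1.32], [0.08, 2.57], [-1.32, 4.46], [0.12, 2], [-2.74, 2.74]. Speed limits (rad/s): [2.22, 2.22, 3.01, 3.01, 3.14, 3.14, 3.14].

## Interface

Orientations are given as a unit quaternion [w, x, y, z].
In Python, from bench import telemetry, eyes, order gives the robot as it stands.
- The arm moves only by the tool carry_out, never from a script. Its argument "motion" is a list of rows, each an object of numbers: "x", "y", "z": the shift along the tool's x, y, z in m; "yaw": the turn about the tool's z in degrees; "fingers": the finger opening in m, from 0 to 0.0918. A call has 1 to 12 rows; each row shifts and turns the commanded pose from where the row before left it, along the tool's axes as they then stand; what a row does not reach is not made up. A row lasts 1/8 s, in which the tool goes at most 62.5 mm and 10.7 degrees, less where a joint would pass 70% of its speed; a pose out of reach is approached as far as the arm can. A call with a gripper value outside its range is refused whole. The fingers move at their own pace and stop on an object; the grip force is fixed at half the most. Time passes only in rows, so rows that do not move let the fingers close. It gives the time, the measured TCP pose, the force and the opening at its end, in the units of the state.
- telemetry.sense(): the state, without advancing time (a new reading comes with each control period).
- eyes.camera(name): name is "scene" or "top" or "wrist"; returns a dict with "img" (384x512x3 uint8, red, green, blue), "fovy" (degrees; the focal length in pixels is half the picture's height over the tangent of half this angle, whatever the lens; pixels are square), "cx", "cy" (the principal point, pixels), "distortion" ([k1, k2, p1, p2, k3] as OpenCV has them; the pictures are not rectified), "world_from_camera" (4x4, takes a point from camera to world coordinates); the wrist camera has in their place "tool_from_camera" (4x4, takes a point from camera to tool coordinates, whose origin is the TCP and whose axes are the tool frame's). Camera axes: x right, y down, z forward; pixel columns grow to the right and rows downward; lengths in mm; the calibration is good to about 2 mm. A picture is of the moment at which its call begins: read the wrist's pose just before it. There is no depth.
- order.close_job(): hands the job in, once; it reports no verdict.
Trained networks look in the newest picture that a camera, given by its name, has taken for a name from the list of things; names that differ only in an ending like _2 or _b are one class to them, and where a whole thing is asked for, a point or a joint stands for the part that bears it (a point fixed in the world has none). Each returns a list of dicts, best first, with "p" (0 to 1); they miss things now and then, are a little off and sometimes report something else, mostly with a low value. They report only what shows in the picture. A call takes as long as a camera call.
- eyes.search_frame(target, camera): "bbox" ([left, top, width, height] in pixels, round what is visible of it).
- eyes.cut_out(target, camera): "region" (384x512 bool, what is visible of it) and "bbox" ([left, top, width, height] in pixels, round what is visible of it).
- eyes.landmark_of(target, camera): "xy" ([column, row] in pixels: a listed point, or the origin of a listed thing).
The state is a dict: "time": time; "joints": joint angles; "joint_vel": joint speeds; "effort": joint torques, N m; "tool_pos": TCP position; "orientation": TCP orientation; "contact_force": force on the tool from outside, world axes, zero at the start; "moment": the same for the moment, N m; "finger_gap": finger opening in mm.
Only numpy, scipy, OpenCV 4.12 (cv2) and the standard library are available. Lean on these libraries where they do the work, as an engineer would, in place of code of your own. Each camera call takes 0.05 s, during which the arm holds its last target.

## Task

Roll the round wooden bar along the bench by pushing its side, up the ramp of the blue cradle and into the V-groove, and push it along the groove until its end is snug against the red stop, ready for drilling. Only push it with the fingers: never lift or carry the bar, and leave the other things on the bench alone.

Things in the scene. Friction and masses are not known exactly. Their poses are not given: they have to be found in the camera images.
- bar: smooth varnished beech bar (friction about 0.4), pale wood, 48 mm diameter, 200 mm long, 0.18 to 0.36 kg, loose, rolls freely. It lies on the bench between robot and cradle, within 10 degrees of parallel to the groove, its middle at x = -155 to -130, y = -55 to -25 mm of the cradle. Origin at its middle, on its axis (24 mm up); its x axis runs along the bar; y and z turn as it rolls. Both ends alike.
- cradle: blue V-cradle with a red end stop, screwed to the bench; place and yaw vary. Origin on the bench under the bottom line of the groove; x is the rolling direction (up the ramp, away from the robot), y runs along the groove to the stop, z up. The blue part runs from y = -80 to +110 mm and x = -89 to +64 mm. A seated bar has its axis at x = 0, 33 mm above the bench.
- crest (a point): middle (y = +15 mm of the cradle) of the crest of the cradle, x = -19 mm, 18 mm high. From bench level at x = -89 mm a ramp rises straight to it; beyond it the groove falls at 40 degrees to its bottom (2 mm high at x = 0), then rises at 40 degrees to the back jaw, 42 mm high at x = 48 mm, flat on top to x = 64 mm.
- open_end (a point): bottom of the groove at the cradle's end away from the stop, y = -80 mm, 2 mm above the bench. A bar that is rolled straight in sticks out here over bare bench, where its end can be pushed; against the stop it still sticks out 10 mm.
- stop_face (a point): point on the face of the red stop that the end of the bar must meet, in line with a seated bar's axis, at y = +110 mm of the cradle. The stop is a plate across the groove, 14 mm thick, 62 mm high, from x = -30 to +64 mm. A bar against it has its middle at y = +10 mm of the cradle.
- hammer: hammer with wooden handle, lying on the bench to the robot's left; bystander, leave alone
- glue_jar: white jar with red cap, 60 mm diameter, 85 mm high, standing behind the cradle; origin under its middle; bystander, leave alone
- tack_tin: open green tray 80 x 100 x 35 mm behind the cradle; origin under its middle; bystander, leave alone
- tape_roll: yellow tape roll 96 mm diameter, 25 mm high, lying flat behind the cradle; origin under its middle; bystander, leave alone
- glue_brush: small brush with red handle lying on the bench to the left of the bar, beyond the bar's stop-side end; bystander, leave alone
- staple_gun: steel and black staple gun about 160 mm long, 95 mm wide, 30 mm high, lying on its side on the bench to the robot's right; bystander, leave alone

How it is judged:
By the outcome, as a careful person would: the job done as asked, in the order asked, and still so for the second after the job is handed in, with the robot touching nothing.
It also fails if it takes over 51 s, if anything falls off the work surface, if the arm or the gripper's body presses on something with over 40 N, if the wrist force passes 120 N, or if a joint passes its speed limit or range.

## Working session

There is one attempt and no reset: what is moved stays moved. The work goes in short steps, Python scripts to look and compute and a tool call to move; the robot and the scene stay as the last step left them, time stands still between calls to the robot, and variables do not carry over. Pictures are saved under pics/ and viewed, and the job is handed in when it is done.

Besides the shell and the picture viewer there is one more tool, called as name(argument=value, ...) on one line, values as JSON. carry_out: Moves the arm, as the interface text tells. Its arguments: {"type":"object","properties":{"motion":{"type":"array","items":{"type":"object","properties":{"x":{"type":"number"},"y":{"type":"number"},"z":{"type":"number"},"yaw":{"type":"number"},"fingers":{"type":"number"}}}}},"required":["motion"]}

```bash
mkdir -p pics; ls
cat > h.py <<'E'
import numpy as np, cv2
from bench import telemetry, eyes, order
def KD(c):
    h=c["img"].shape[0]; f=h/2/np.tan(np.radians(c["fovy"])/2)
    return np.array([[f,0,c["cx"]],[0,f,c["cy"]],[0,0,1.]]),np.array(c["distortion"],float)
def ray(c,px,z,T=None):
    T=np.array(c["world_from_camera"]) if T is None else T
    K,D=KD(c)
    p=cv2.undistortPoints(np.array(px,float).reshape(-1,1,2),K,D).reshape(-1,2)
    d=np.c_[p,np.ones(len(p))]@T[:3,:3].T
    o=T[:3,3]
    return o+d*((z-o[2])/d[:,2])[:,None]
def proj(c,P,T=None):
    T=np.array(c["world_from_camera"]) if T is None else T
    K,D=KD(c); Ti=np.linalg.inv(T)
    return cv2.projectPoints(np.array(P,float).reshape(-1,1,3),cv2.Rodrigues(Ti[:3,:3])[0],Ti[:3,3],K,D)[0].reshape(-1,2)
def save(im,n): cv2.imwrite("pics/"+n+".png",im[:,:,::-1])
E
python3 - <<'E'
from h import *
s=telemetry.sense(); print(s)
for n in ["top","scene"]:
    c=eyes.camera(n); save(c["img"],n+"0"); 
    print(n,np.round(c["world_from_camera"],3).tolist(),c["fovy"])
    for t in ["crest","open_end","stop_face","bar","cradle"]:
        r=eyes.landmark_of(t,n)[:2]
        print(t,r)
        z={"crest":18,"open_end":2,"stop_face":33,"bar":24,"cradle":0}[t]
        for q in r[:1]: print(ray(c,q["xy"],z).round(1))
E
```

```text
pics
{'time': 0.0, 'joints': array([ 1.2273771 ,  0.43523302,  0.02499558,  1.57409921, -0.01155915,
        1.1340029 , -0.07512977]), 'joint_vel': array([ 0.00163716,  0.00029768,  0.00078619, -0.00011115, -0.00023665,
       -0.00081701, -0.00048185]), 'effort': array([ 6.98481890e-04, -6.67847729e+01,  9.85446163e-01, -3.14455354e+01,
       -6.05588034e-02,  4.27313894e-02,  1.53761471e-04]), 'tool_pos': array([ 148.86106127, -606.49685789,  233.93819186]), 'orientation': array([-4.14388485e-04,  7.86891883e-01, -6.17090371e-01, -6.83507216e-04]), 'contact_force': array([-0.39079821, -0.02587888, -0.0639119 ]), 'moment': array([-0.02733715, -0.02517735, -0.01766644]), 'finger_gap': 91.71732037883716}
top [[0.009, -0.995, 0.097, 531.863], [-1.0, -0.01, -0.005, 24.749], [0.006, -0.097, -0.995, 1117.816], [0.0, 0.0, 0.0, 1.0]] 56.68664579441103
crest [{'xy': [268.5, 201.8], 'p': 0.72}]
[[604.  -23.9  18. ]]
open_end [{'xy': [300.4, 193.9], 'p': 0.62}, {'xy': [123.1, 242.8], 'p': 0.34}]
[[ 630.9 -125.2    2. ]]
stop_face [{'xy': [238.3, 194.9], 'p': 0.86}]
[[623.3  69.2  33. ]]
bar [{'xy': [281.2, 236.8], 'p': 0.75}]
[[496.8 -63.1  24. ]]
cradle [{'xy': [276.1, 193.6], 'p': 0.66}, {'xy': [124.0, 246.6], 'p': 0.51}]
[[631.3 -48.6   0. ]]
scene [[-0.526, 0.527, -0.668, 1423.294], [0.851, 0.342, -0.399, 485.955], [0.018, -0.778, -0.628, 808.838], [0.0, 0.0, 0.0, 1.0]] 53.611721936014874
crest [{'xy': [246.1, 196.3], 'p': 0.81}]
[[616.5 -24.1  18. ]]
open_end [{'xy': [218.8, 192.0], 'p': 0.97}, {'xy': [302.7, 198.2], 'p': 0.51}]
[[ 631.1 -123.8    2. ]]
stop_face [{'xy': [268.7, 206.1], 'p': 0.86}]
[[633.8  70.2  33. ]]
bar [{'xy': [253.6, 172.8], 'p': 0.88}]
[[499.6 -67.6  24. ]]
cradle [{'xy': [239.7, 200.2], 'p': 0.61}]
[[626.5 -42.5   0. ]]
```

Run:
```python
import cv2
for n,(x,y,w,h) in {"top0":(180,150,170,128),"scene0":(150,110,200,150)}.items():
    im=cv2.imread(f"pics/{n}.png"); cv2.imwrite(f"pics/{n}z.png",cv2.resize(im[y:y+h,x:x+w],None,fx=4,fy=4,interpolation=cv2.INTER_CUBIC))
```

```text
(no output)
```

View pics/top0.png

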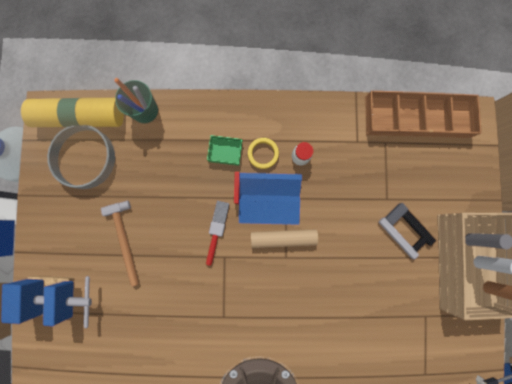

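View pics/scene0.png

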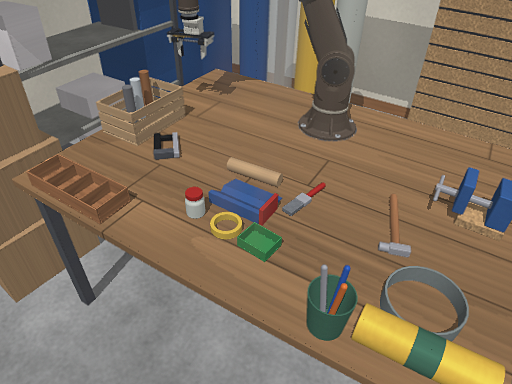

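```bash
sleep 0
```

```text
(no output)
```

View pics/top0z.png

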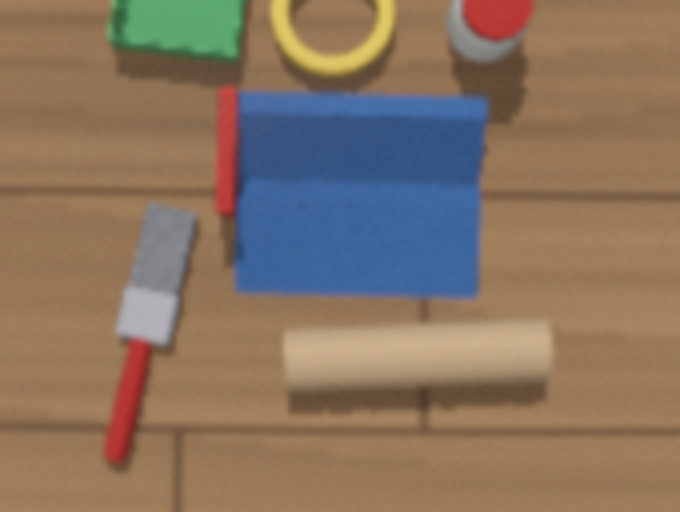

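```bash
cat > fit.py <<'E'
from h import *
from scipy.optimize import minimize, least_squares
prof=[(-89,0),(-19,18),(0,2),(48,42),(64,42),(64,0)]
def cradle_pts(p):
    x,y,a=p; P=[[u,v,w] for v in (-80,110) for u,w in prof]
    P+=[[u,v,w] for v in (110,124) for u in (-30,64) for w in (0,62)]
    P=np.array(P,float);c,s=np.cos(a),np.sin(a)
    return np.c_[x+c*P[:,0]-s*P[:,1],y+s*P[:,0]+c*P[:,1],P[:,2]]
def bar_pts(p,zc=24):
    x,y,a=p; t=np.linspace(0,2*np.pi,24,endpoint=False); c,s=np.cos(a),np.sin(a)
    P=np.array([[v*1.0,24*np.cos(q),24*np.sin(q)] for v in(-100,100) for q in t])
    # bar axis along cradle-y direction at yaw a
    return np.c_[x-s*P[:,0]+c*P[:,1],y+c*P[:,0]+s*P[:,1],zc+P[:,2]]
def poly(m,hulls,S=4):
    for h in hulls: cv2.fillConvexPoly(m,cv2.convexHull(np.round(h*16*S+ (S-1)*8).astype(np.int32)),1,shift=4)
    return m
S=4
def rend(c,kind,p,T=None,zc=24):
    m=np.zeros((384*S,512*S),np.uint8)
    if kind=="bar": return poly(m,[proj(c,bar_pts(p,zc),T)])
    q=proj(c,cradle_pts(p),T)
    # side profiles non-convex: ramp wedge, jaw wedge, and stop
    i=lambda *k:q[list(k)]
    return poly(m,[i(0,1,5,2,6,7,8,11) if 0 else i(0,1,2,6,7,8),i(2,3,4,5,8,9,10,11),i(0,5,6,11),i(*range(12,20))])
def fit(kind,views,p0,zc=24):
    ms=[]
    for c,msk,T in views: ms.append(cv2.resize(msk.astype(np.uint8),None,fx=S,fy=S,interpolation=cv2.INTER_NEAREST))
    def cost(p):
        p=[p[0],p[1],p[2]/100]; o=0
        for (c,_,T),m in zip(views,ms):
            r=rend(c,kind,p,T,zc); o+=1-(r&m).sum()/max(1,(r|m).sum())
        return o/len(ms)
    best=minimize(cost,[p0[0],p0[1],p0[2]*100],method="Nelder-Mead",options=dict(initial_simplex=np.array([p0[0],p0[1],p0[2]*100])+np.array([[0,0,0],[12,0,0],[0,12,0],[0,0,8]]),xatol=.05,fatol=1e-4))
    return np.array([best.x[0],best.x[1],best.x[2]/100]),best.fun
E
python3 - <<'E'
from fit import *
V={}
for n in ["top","scene"]:
    c=eyes.camera(n)
    for t in ["bar","cradle"]:
        r=eyes.cut_out(t,n); print(n,t,[(q["p"],q["bbox"]) for q in r[:2]]); V[n,t]=(c,r[0]["region"],None)
for t,p0 in (("bar",(498,-65,0)),("cradle",(630,-45,0))):
    for ns in (["top"],["scene"],["top","scene"]):
        p,f=fit(t,[V[n,t] for n in ns],p0); print(t,ns,p.round(3),np.degrees(p[2]).round(2),round(f,3))
E
```

```text
top bar [(0.94, [250.0, 228.0, 71.8, 18.1])]
top cradle [(0.67, [233.4, 172.0, 67.4, 52.2]), (0.49, [249.9, 134.1, 26.7, 36.4])]
scene bar [(0.89, [225.9, 157.4, 58.4, 26.8])]
scene cradle [(0.94, [207.6, 178.2, 74.4, 47.2])]
bar ['top'] [ 4.91713e+02 -7.00700e+01  4.50000e-02] 2.57 0.032
bar ['scene'] [ 4.89306e+02 -7.17690e+01  5.40000e-02] 3.12 0.052
bar ['top', 'scene'] [ 4.91155e+02 -7.01710e+01  4.20000e-02] 2.38 0.053
cradle ['top'] [ 6.26039e+02 -4.17740e+01 -8.00000e-03] -0.44 0.022
cradle ['scene'] [ 6.23407e+02 -4.27470e+01 -1.20000e-02] -0.69 0.049
cradle ['top', 'scene'] [ 6.25015e+02 -4.21840e+01 -1.60000e-02] -0.9 0.04
```

```bash
cat > mv.py <<'E'
from h import *
from scipy.spatial.transform import Rotation as R
import sys
def st():
    s=telemetry.sense(); q=s["orientation"]; r=R.from_quat([q[1],q[2],q[3],q[0]]).as_matrix(); return s,r
def to(target,phi):
    "needed shift in the tool axes (m) & yaw deg so that tool x has world azimuth phi (deg, mod 180)"
    s,r=st(); d=r.T@(np.array(target)-s["tool_pos"])/1000
    a=np.degrees(np.arctan2(r[1,0],r[0,0])); dy=-((phi-a+90)%180-90)
    print("t",s["time"],"tcp",s["tool_pos"].round(1),"tilt",np.degrees(np.arccos(-r[2,2])).round(2),"az x",a.round(2),"j7",s["joints"][6].round(2),"F",s["contact_force"].round(1),"gap",s["finger_gap"].round(1))
    print("shift now-axes m",d.round(4),"yaw",dy.round(2))
    # shift after yaw
    r2=r@R.from_euler("z",dy,degrees=True).as_matrix(); print("shift after-yaw axes",(r2.T@(np.array(target)-s["tool_pos"])/1000).round(4)); print("r2",r2.round(2).tolist())
E
python3 -c "
from mv import *
to([425,-70,200],89.4)"
```

```text
Traceback (most recent call last):
  File "mv.py", line 10, in to
    print("t",s["time"],"tcp",s["tool_pos"].round(1),"tilt",np.degrees(np.arccos(-r[2,2])).round(2),"az x",a.round(2),"j7",s["joints"][6].round(2),"F",s["contact_force"].round(1),"gap",s["finger_gap"].round(1))
                                                                                                                                                                                         ^^^^^^^^^^^^^^^^^^^^^
AttributeError: 'float' object has no attribute 'round'
```

```bash
sed -i 's/s\["finger_gap"\].round(1)/round(s["finger_gap"],1)/' mv.py
python3 -c "
from mv import *
to([425,-70,200],89.4)"
```

```text
t 0.9 tcp [ 149.1 -607.   234.8] tilt 0.01 az x -76.21 j7 -0.08 F [ 0.2 -0.5  0. ] gap 91.8
shift now-axes m [-0.4558 -0.396   0.0347] yaw 14.39
shift after-yaw axes [-0.5399 -0.2703  0.0347]
r2 [[-0.01, -1.0, 0.0], [-1.0, 0.01, -0.0], [0.0, -0.0, -1.0]]
```

carry_out(motion=[{"yaw":7.2},{"yaw":7.2},{"x":-0.045,"y":-0.0225},{"x":-0.045,"y":-0.0225},{"x":-0.045,"y":-0.0225},{"x":-0.045,"y":-0.0225},{"x":-0.045,"y":-0.0225},{"x":-0.045,"y":-0.0225},{"x":-0.045,"y":-0.0225},{"x":-0.045,"y":-0.0225},{"x":-0.045,"y":-0.0225},{"x":-0.045,"y":-0.0225}])

```text
invalid input at $.motion[0]: expected keys x, y, z, yaw, fingers
```

```bash
python3 -c "
from mv import *
to([425,-70,100],89.4)"
```

```text
t 0.9 tcp [ 149.1 -607.   234.8] tilt 0.01 az x -76.21 j7 -0.08 F [ 0.2 -0.5  0. ] gap 91.8
shift now-axes m [-0.4558 -0.396   0.1347] yaw 14.39
shift after-yaw axes [-0.5399 -0.2703  0.1347]
r2 [[-0.01, -1.0, 0.0], [-1.0, 0.01, -0.0], [0.0, -0.0, -1.0]]
```

carry_out(motion=[{"x":0,"y":0,"z":0,"yaw":7.2,"fingers":0.09},{"x":0,"y":0,"z":0,"yaw":7.2,"fingers":0.09},{"x":-0.045,"y":-0.0225,"z":0,"yaw":0,"fingers":0.09},{"x":-0.045,"y":-0.0225,"z":0,"yaw":0,"fingers":0.09},{"x":-0.045,"y":-0.0225,"z":0,"yaw":0,"fingers":0.09},{"x":-0.045,"y":-0.0225,"z":0,"yaw":0,"fingers":0.09},{"x":-0.045,"y":-0.0225,"z":0,"yaw":0,"fingers":0.09},{"x":-0.045,"y":-0.0225,"z":0,"yaw":0,"fingers":0.09},{"x":-0.045,"y":-0.0225,"z":0,"yaw":0,"fingers":0.09},{"x":-0.045,"y":-0.0225,"z":0,"yaw":0,"fingers":0.09},{"x":-0.045,"y":-0.0225,"z":0,"yaw":0,"fingers":0.09},{"x":-0.045,"y":-0.0225,"z":0,"yaw":0,"fingers":0.09}])

```text
time: 2.4
tool_pos: [379.4, -158.0, 235.1]
orientation: [0.0, -0.703, 0.711, -0.001]
contact_force: [1.1, 0.3, 0.5]
finger_gap: 89.8
```

```bash
python3 -c "
from mv import *
to([425,-70,100],89.4)"
```

```text
t 2.4 tcp [ 379.4 -158.   235.1] tilt 0.06 az x -90.62 j7 -1.35 F [1.1 0.3 0.5] gap 89.8
shift now-axes m [-0.0885 -0.0445  0.1351] yaw -0.02
shift after-yaw axes [-0.0885 -0.0445  0.1351]
r2 [[-0.01, -1.0, 0.0], [-1.0, 0.01, -0.0], [0.0, -0.0, -1.0]]
```

carry_out(motion=[{"x":-0.044,"y":-0.022,"z":0,"yaw":0,"fingers":0.09},{"x":-0.044,"y":-0.022,"z":0,"yaw":0,"fingers":0.09},{"x":0,"y":0,"z":0,"yaw":0,"fingers":0.09}])

```text
time: 2.78
tool_pos: [425.2, -68.4, 235.1]
orientation: [0.001, -0.706, 0.709, -0.0]
contact_force: [-1.1, -0.5, -0.3]
finger_gap: 90.2
```

Run:
```python
from mv import *
from fit import *
to([430,-70,26],89.4)
s,r=st(); T=np.eye(4);T[:3,:3]=r;T[:3,3]=s["tool_pos"]
c=eyes.camera("wrist"); save(c["img"],"w1"); W=T@np.array(c["tool_from_camera"])
for t,p0 in (("bar",(491,-70,.045)),("cradle",(625,-42,-.01))):
    q=eyes.cut_out(t,"wrist")
    print(t,[(k["p"],k["bbox"]) for k in q[:2]])
    if q:
        p,f=fit(t,[(c,q[0]["region"],W)],p0); print(p.round(3),np.degrees(p[2]),f)
```

```text
t 2.775 tcp [425.2 -68.4 235.1] tilt 0.1 az x -90.25 j7 -1.6 F [-1.1 -0.5 -0.3] gap 90.2
shift now-axes m [ 0.0019 -0.0045  0.2091] yaw 0.35
shift after-yaw axes [ 0.0018 -0.0045  0.2091]
r2 [[-0.01, -1.0, 0.0], [-1.0, 0.01, 0.0], [-0.0, -0.0, -1.0]]
bar [(0.76, [162.9, 81.7, 196.0, 57.8])]
[ 4.91933e+02 -7.16730e+01  5.00000e-02] 2.8718774316143363 0.026229062859675634
cradle [(0.83, [103.9, 0.0, 204.9, 72.1])]
[ 6.25188e+02 -4.35090e+01 -1.80000e-02] -1.0543174804318043 0.012271253924095893
```

View pics/w1.png

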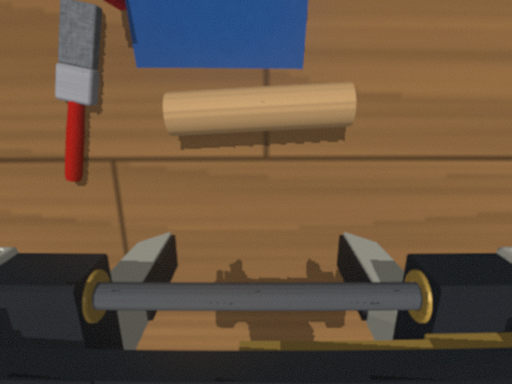

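carry_out(motion=[{"x":0.0025,"y":0,"z":0.04,"yaw":0.6,"fingers":0.09},{"x":0,"y":0,"z":0.045,"yaw":0,"fingers":0.09},{"x":0,"y":0,"z":0.045,"yaw":0,"fingers":0.09},{"x":0,"y":0,"z":0.04,"yaw":0,"fingers":0.09},{"x":0,"y":0,"z":0.025,"yaw":0,"fingers":0.09},{"x":0,"y":0,"z":0.014,"yaw":0,"fingers":0.09},{"x":0,"y":0,"z":0,"yaw":0,"fingers":0.09}])

```text
time: 3.8
tool_pos: [423.2, -75.1, 25.4]
orientation: [-0.001, -0.699, 0.715, 0.0]
contact_force: [0.2, -0.9, -0.7]
finger_gap: 90.2
```

Run:
```python
from mv import *
to([450,-71,26],89.1)
```

```text
t 3.8 tcp [423.2 -75.1  25.4] tilt 0.08 az x -91.27 j7 -1.8 F [ 0.2 -0.9 -0.7] gap 90.2
shift now-axes m [-0.0047 -0.0267 -0.0006] yaw -0.37
shift after-yaw axes [-0.0045 -0.0267 -0.0006]
r2 [[-0.02, -1.0, -0.0], [-1.0, 0.02, -0.0], [0.0, 0.0, -1.0]]
```

carry_out(motion=[{"x":-0.002,"y":-0.01,"z":0,"yaw":-0.3,"fingers":0.09},{"x":-0.001,"y":-0.01,"z":0,"yaw":0,"fingers":0.09},{"x":0,"y":-0.005,"z":0,"yaw":0,"fingers":0.09},{"x":0,"y":-0.005,"z":0,"yaw":0,"fingers":0.09},{"x":0,"y":-0.005,"z":0,"yaw":0,"fingers":0.09},{"x":0,"y":-0.005,"z":0,"yaw":0,"fingers":0.09},{"x":0,"y":-0.005,"z":0,"yaw":0,"fingers":0.09},{"x":0,"y":-0.005,"z":0,"yaw":0,"fingers":0.09},{"x":0,"y":-0.005,"z":0,"yaw":0,"fingers":0.09},{"x":0,"y":-0.005,"z":0,"yaw":0,"fingers":0.09}])

```text
time: 5.05
tool_pos: [484.1, -72.4, 25.7]
orientation: [-0.0, -0.701, 0.713, 0.0]
contact_force: [-0.0, 0.0, 0.6]
finger_gap: 90.0
```

```bash
cat > look.py <<'E'
from mv import *
from fit import *
import sys
tag=sys.argv[1]; zc=float(sys.argv[2]); p0=[float(v) for v in sys.argv[3:6]]
to([572,-71,34],89.1)
for n in ["top","scene"]:
    c=eyes.camera(n); im=c["img"]; q=eyes.cut_out("bar",n)
    x,y,w,h={"top":(200,150,140,105),"scene":(170,120,140,105)}[n]
    save(cv2.resize(im[y:y+h,x:x+w],None,fx=4,fy=4,interpolation=cv2.INTER_CUBIC),tag+n)
    if q:
        p,f=fit("bar",[(c,q[0]["region"],None)],p0,zc); print(n,q[0]["p"],q[0]["bbox"],p.round(1)[:2],"yaw",np.degrees(p[2]).round(2),round(f,3))
a=cv2.imread(f"pics/{tag}top.png");b=cv2.imread(f"pics/{tag}scene.png");cv2.imwrite(f"pics/{tag}.png",cv2.resize(np.hstack([a,b]),(800,300)))
E
python3 look.py a 24 510 -71 0
```

```text
t 5.05 tcp [484.1 -72.4  25.7] tilt 0.0 az x -90.91 j7 -1.79 F [-0.   0.   0.6] gap 90.0
shift now-axes m [-0.0028 -0.0879 -0.0083] yaw -0.01
shift after-yaw axes [-0.0028 -0.0879 -0.0083]
r2 [[-0.02, -1.0, -0.0], [-1.0, 0.02, -0.0], [0.0, 0.0, -1.0]]
top 0.7 [251.0, 217.1, 58.9, 18.0] [526.6 -65.2] yaw 4.66 0.577
scene 0.74 [220.2, 164.9, 59.4, 25.0] [524.1 -70.1] yaw 2.38 0.043
```

View pics/a.png

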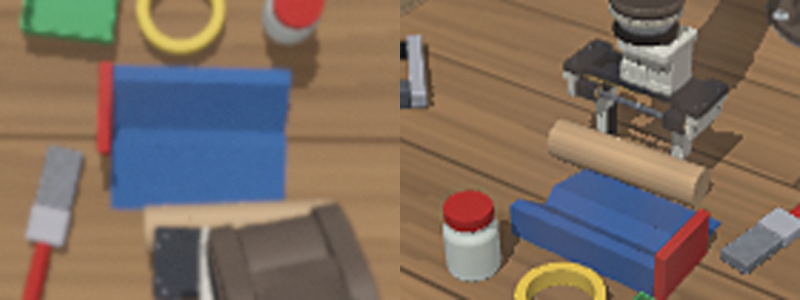

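carry_out(motion=[{"x":0,"y":-0.005,"z":0,"yaw":0,"fingers":0.09},{"x":0,"y":-0.005,"z":0,"yaw":0,"fingers":0.09},{"x":0,"y":-0.005,"z":0,"yaw":0,"fingers":0.09},{"x":0,"y":-0.005,"z":0,"yaw":0,"fingers":0.09},{"x":0,"y":-0.005,"z":0,"yaw":0,"fingers":0.09},{"x":0,"y":-0.005,"z":-0.001,"yaw":0,"fingers":0.09},{"x":0,"y":-0.005,"z":-0.001,"yaw":0,"fingers":0.09},{"x":0,"y":-0.005,"z":-0.001,"yaw":0,"fingers":0.09},{"x":0,"y":-0.005,"z":-0.001,"yaw":0,"fingers":0.09},{"x":0,"y":-0.005,"z":-0.001,"yaw":0,"fingers":0.09},{"x":0,"y":-0.005,"z":-0.001,"yaw":0,"fingers":0.09}])

```text
time: 6.62
tool_pos: [539.1, -73.2, 31.8]
orientation: [-0.0, -0.701, 0.713, -0.0]
contact_force: [-4.7, -0.2, 2.0]
finger_gap: 89.8
```

```bash
python3 look.py b 34 575 -71 0
```

```text
t 6.625 tcp [539.1 -73.2  31.8] tilt 0.0 az x -90.91 j7 -1.77 F [-4.7 -0.2  2. ] gap 89.8
shift now-axes m [-0.0028 -0.0329 -0.0022] yaw -0.01
shift after-yaw axes [-0.0028 -0.0329 -0.0022]
r2 [[-0.02, -1.0, 0.0], [-1.0, 0.02, -0.0], [0.0, -0.0, -1.0]]
top 0.74 [248.4, 203.6, 24.4, 10.0] [583.2 -65.9] yaw -0.35 0.895
scene 0.59 [213.6, 165.2, 58.9, 31.0] [573.3 -71.9] yaw -0.67 0.063
```

View pics/b.png

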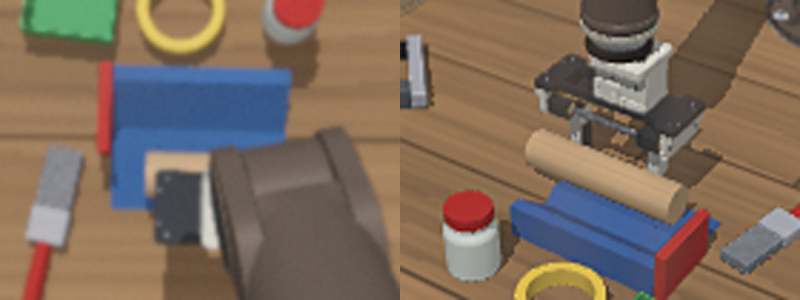

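carry_out(motion=[{"x":0,"y":-0.004,"z":-0.001,"yaw":0,"fingers":0.09},{"x":0,"y":-0.004,"z":-0.001,"yaw":0,"fingers":0.09},{"x":0,"y":-0.004,"z":-0.001,"yaw":0,"fingers":0.09},{"x":0,"y":-0.004,"z":-0.001,"yaw":0,"fingers":0.09},{"x":0,"y":-0.004,"z":0,"yaw":0,"fingers":0.09},{"x":0,"y":-0.004,"z":0,"yaw":0,"fingers":0.09},{"x":0,"y":-0.004,"z":0,"yaw":0,"fingers":0.09},{"x":0,"y":-0.004,"z":0,"yaw":0,"fingers":0.09},{"x":0,"y":-0.004,"z":0,"yaw":0,"fingers":0.09},{"x":0,"y":-0.002,"z":0,"yaw":0,"fingers":0.09}])

```text
time: 8.07
tool_pos: [577.6, -73.8, 35.8]
orientation: [0.0, -0.701, 0.713, -0.0]
contact_force: [0.1, -0.1, 0.1]
finger_gap: 90.1
```

```bash
python3 look.py c 33 620 -71 -0.015
```

```text
t 8.075 tcp [577.6 -73.8  35.8] tilt 0.06 az x -90.91 j7 -1.76 F [ 0.1 -0.1  0.1] gap 90.1
shift now-axes m [-0.0027  0.0057  0.0018] yaw -0.01
shift after-yaw axes [-0.0027  0.0057  0.0018]
r2 [[-0.02, -1.0, 0.0], [-1.0, 0.02, 0.0], [-0.0, -0.0, -1.0]]
top 0.77 [249.6, 185.6, 25.0, 16.4] [627.7 -63. ] yaw 0.45 0.809
scene 0.84 [203.0, 172.3, 60.6, 32.7] [623.3 -71.6] yaw -1.46 0.052
```

View pics/c.png

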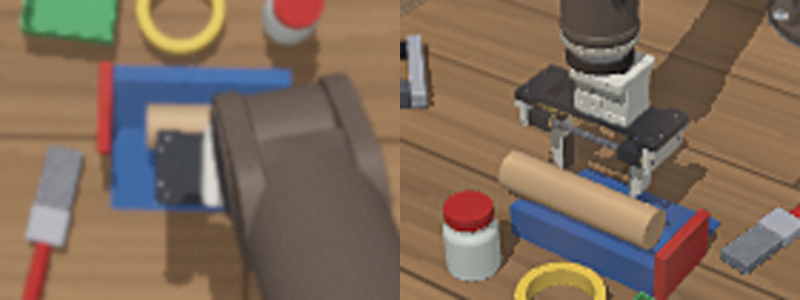

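carry_out(motion=[{"x":0,"y":0.008,"z":-0.005,"yaw":0,"fingers":0.09},{"x":0,"y":0,"z":-0.04,"yaw":0,"fingers":0.09},{"x":0,"y":0,"z":-0.045,"yaw":0,"fingers":0.09},{"x":0.045,"y":-0.018,"z":-0.03,"yaw":0,"fingers":0.0},{"x":0.045,"y":-0.018,"z":0,"yaw":0,"fingers":0.0},{"x":0.04,"y":-0.018,"z":0,"yaw":0,"fingers":0.0},{"x":0,"y":0,"z":0,"yaw":-10,"fingers":0.0},{"x":0,"y":0,"z":0,"yaw":-10,"fingers":0.0},{"x":0,"y":0,"z":0,"yaw":-10,"fingers":0.0},{"x":0,"y":0,"z":0,"yaw":-10,"fingers":0.0},{"x":0,"y":0,"z":0,"yaw":-10,"fingers":0.0},{"x":0,"y":0,"z":0,"yaw":-10,"fingers":0.0}])

```text
time: 9.78
tool_pos: [619.9, -204.5, 156.0]
orientation: [0.0, 0.965, -0.264, -0.0]
contact_force: [0.5, 0.3, 1.2]
finger_gap: 4.3
```

carry_out(motion=[{"x":0,"y":0,"z":0,"yaw":-10,"fingers":0.0},{"x":0,"y":0,"z":0,"yaw":-10,"fingers":0.0},{"x":0,"y":0,"z":0,"yaw":-10,"fingers":0.0},{"x":0,"y":0,"z":0,"yaw":0,"fingers":0.0}])

```text
time: 10.28
tool_pos: [620.0, -204.7, 155.8]
orientation: [-0.0, 1.0, -0.008, -0.0]
contact_force: [-0.1, -0.2, -0.2]
finger_gap: 0.7
```

```bash
python3 look.py d 33 623 -72 -0.015
python3 - <<'E'
from mv import *
to([622.7,-202,22],-0.9)
s,r=st(); T=np.eye(4);T[:3,:3]=r;T[:3,3]=s["tool_pos"]
c=eyes.camera("wrist"); save(c["img"],"w2"); W=T@np.array(c["tool_from_camera"])
from fit import *
for t,p0,z in (("bar",(624,-72,-.015),33),("cradle",(625,-42,-.01),0)):
    q=eyes.cut_out(t,"wrist")
    print(t,[(k["p"],k["bbox"]) for k in q[:2]])
E
```

```text
t 10.275 tcp [ 620.  -204.7  155.8] tilt 0.03 az x -0.97 j7 -0.12 F [-0.1 -0.2 -0.2] gap 0.7
shift now-axes m [-0.0502 -0.1329  0.1218] yaw 89.93
shift after-yaw axes [-0.1329  0.05    0.1218]
r2 [[-0.02, -1.0, -0.0], [-1.0, 0.02, 0.0], [-0.0, 0.0, -1.0]]
top 0.65 [249.8, 185.1, 68.6, 18.0] [624.8 -69.4] yaw -0.74 0.064
scene 0.82 [201.9, 173.5, 62.5, 34.7] [623.8 -72.3] yaw 0.06 0.045
t 10.475 tcp [ 620.5 -204.5  155.9] tilt 0.02 az x -1.07 j7 -0.13 F [ 0.   0.4 -0.3] gap 0.8
shift now-axes m [ 0.0022 -0.0026  0.1339] yaw -0.17
shift after-yaw axes [ 0.0022 -0.0026  0.1339]
r2 [[1.0, -0.02, -0.0], [-0.02, -1.0, -0.0], [-0.0, 0.0, -1.0]]
bar [(0.8, [229.4, 0.0, 65.0, 161.1])]
cradle [(0.74, [156.4, 0.0, 189.6, 96.3])]
```

View pics/d.png

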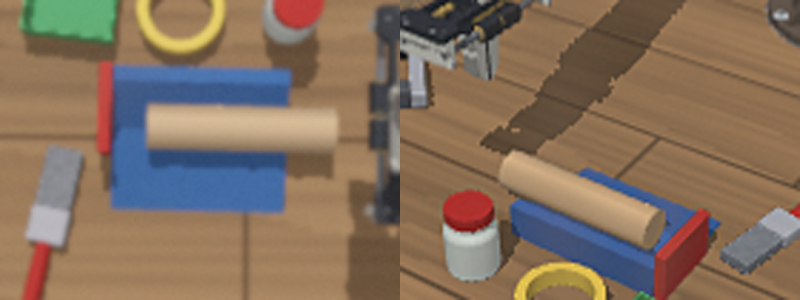

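View pics/w2.png

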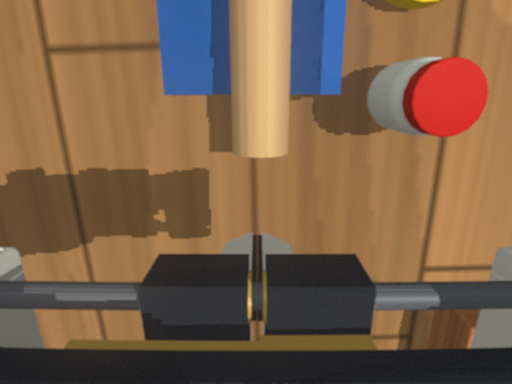

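Run:
```python
from mv import *
for n in ["top","scene"]:
    c=eyes.camera(n)
    for q in eyes.landmark_of("glue_jar",n)[:1]: print(n,q,ray(c,q["xy"],0).round(1))
to([622.7,-202,35],-0.9)
```

```text
top {'xy': [299.7, 157.2], 'p': 0.61} [[ 748.8 -123.7    0. ]]
scene {'xy': [199.1, 211.1], 'p': 0.88} [[ 741.6 -121.3    0. ]]
t 10.825 tcp [ 620.7 -204.5  155.8] tilt 0.01 az x -0.93 j7 -0.12 F [-0.4 -0.1  0.1] gap 0.3
shift now-axes m [ 0.002  -0.0026  0.1208] yaw -0.03
shift after-yaw axes [ 0.002  -0.0026  0.1208]
r2 [[1.0, -0.02, 0.0], [-0.02, -1.0, -0.0], [0.0, 0.0, -1.0]]
```

carry_out(motion=[{"x":0,"y":0,"z":0.04,"yaw":0,"fingers":0.0},{"x":0,"y":0,"z":0.045,"yaw":0,"fingers":0.0},{"x":0,"y":0,"z":0.035,"yaw":0,"fingers":0.0},{"x":0,"y":-0.008,"z":0,"yaw":0,"fingers":0.0},{"x":0,"y":-0.006,"z":0,"yaw":0,"fingers":0.0},{"x":0,"y":-0.004,"z":0,"yaw":0,"fingers":0.0},{"x":0,"y":-0.004,"z":0,"yaw":0,"fingers":0.0},{"x":0,"y":-0.004,"z":0,"yaw":0,"fingers":0.0},{"x":0,"y":-0.004,"z":0,"yaw":0,"fingers":0.0},{"x":0,"y":-0.004,"z":0,"yaw":0,"fingers":0.0},{"x":0,"y":-0.004,"z":0,"yaw":0,"fingers":0.0}])

```text
time: 12.2
tool_pos: [621.2, -166.5, 35.7]
orientation: [0.0, 1.0, -0.008, -0.0]
contact_force: [-0.1, -2.9, -0.0]
finger_gap: -0.1
```

```bash
sed -i 's/^to(.*/to([622,-142,35],-0.9)/' look.py; python3 look.py e 33 623 -52 -0.015
```

```text
t 12.2 tcp [ 621.2 -166.5   35.7] tilt 0.02 az x -0.92 j7 -0.27 F [-0.1 -2.9 -0. ] gap -0.1
shift now-axes m [ 0.0004 -0.0245  0.0007] yaw -0.02
shift after-yaw axes [ 0.0004 -0.0245  0.0007]
r2 [[1.0, -0.02, -0.0], [-0.02, -1.0, -0.0], [-0.0, 0.0, -1.0]]
top 0.78 [248.5, 185.9, 59.7, 15.7] [625.5 -55.5] yaw 0.36 0.145
scene 0.75 [206.8, 172.0, 60.6, 34.9] [622.7 -57.9] yaw -0.3 0.063
```

View pics/e.png

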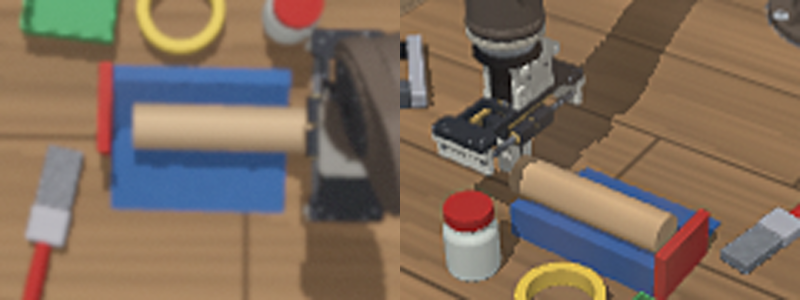

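carry_out(motion=[{"x":0,"y":0.004,"z":0,"yaw":0,"fingers":0.0},{"x":-0.007,"y":0,"z":0,"yaw":0,"fingers":0.0},{"x":0,"y":-0.004,"z":0,"yaw":0,"fingers":0.0},{"x":0,"y":-0.004,"z":0,"yaw":0,"fingers":0.0},{"x":0,"y":-0.004,"z":0,"yaw":0,"fingers":0.0},{"x":0,"y":-0.004,"z":0,"yaw":0,"fingers":0.0},{"x":0,"y":-0.003,"z":0,"yaw":0,"fingers":0.0},{"x":0,"y":-0.003,"z":0,"yaw":0,"fingers":0.0}])

```text
time: 13.4
tool_pos: [614.5, -148.4, 35.7]
orientation: [0.0, 1.0, -0.008, -0.0]
contact_force: [-1.4, -2.8, 0.2]
finger_gap: 0.4
```

```bash
python3 look.py f 33 623 -38 -0.015
```

```text
t 13.4 tcp [ 614.5 -148.4   35.7] tilt 0.01 az x -0.91 j7 -0.3 F [-1.4 -2.8  0.2] gap 0.4
shift now-axes m [ 0.0074 -0.0065  0.0007] yaw -0.01
shift after-yaw axes [ 0.0074 -0.0065  0.0007]
r2 [[1.0, -0.02, -0.0], [-0.02, -1.0, -0.0], [-0.0, 0.0, -1.0]]
top 0.84 [240.0, 185.6, 61.4, 16.6] [626.7 -31.6] yaw 0.05 0.172
scene 0.88 [209.9, 178.2, 60.1, 28.1] [623.6 -46.3] yaw -1.28 0.102
```

View pics/f.png

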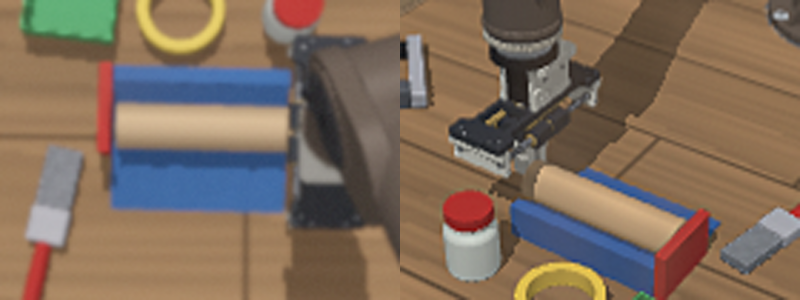

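carry_out(motion=[{"x":0,"y":-0.002,"z":0,"yaw":0,"fingers":0.0},{"x":0,"y":-0.002,"z":0,"yaw":0,"fingers":0.0}])

```text
time: 13.85
tool_pos: [614.9, -144.7, 35.8]
orientation: [0.0, 1.0, -0.008, 0.0]
contact_force: [0.9, -1.7, 0.3]
finger_gap: 0.3
```

carry_out(motion=[{"x":0,"y":-0.001,"z":0,"yaw":0,"fingers":0.0},{"x":0,"y":-0.001,"z":0,"yaw":0,"fingers":0.0}])

```text
time: 14.1
tool_pos: [614.9, -142.6, 35.8]
orientation: [0.0, 1.0, -0.008, 0.0]
contact_force: [1.9, -5.1, 0.1]
finger_gap: 0.5
```

carry_out(motion=[{"x":0,"y":-0.0005,"z":0,"yaw":0,"fingers":0.0},{"x":0,"y":0,"z":0,"yaw":0,"fingers":0.0}])

```text
time: 14.35
tool_pos: [614.9, -142.6, 35.8]
orientation: [0.0, 1.0, -0.008, 0.0]
contact_force: [2.9, -5.1, 0.5]
finger_gap: 0.3
```

carry_out(motion=[{"x":0,"y":-0.0005,"z":0,"yaw":0,"fingers":0.0},{"x":0,"y":0,"z":0,"yaw":0,"fingers":0.0}])

```text
time: 14.6
tool_pos: [614.9, -142.7, 35.8]
orientation: [0.001, 1.0, -0.008, 0.0]
contact_force: [1.8, -5.7, 0.9]
finger_gap: 0.6
```

carry_out(motion=[{"x":0,"y":-0.001,"z":0,"yaw":0,"fingers":0.0},{"x":0,"y":-0.001,"z":0,"yaw":0,"fingers":0.0},{"x":0,"y":0,"z":0,"yaw":0,"fingers":0.0}])

```text
time: 14.98
tool_pos: [614.9, -142.6, 35.9]
orientation: [0.002, 1.0, -0.009, 0.0]
contact_force: [2.2, -10.1, 1.9]
finger_gap: 0.2
```

```bash
python3 look.py g 33 624 -33 -0.015
```

```text
t 14.975 tcp [ 614.9 -142.6   35.9] tilt 0.2 az x -1.04 j7 -0.31 F [  2.2 -10.1   1.9] gap 0.2
shift now-axes m [ 0.0071 -0.0008  0.0009] yaw -0.14
shift after-yaw axes [ 0.0071 -0.0008  0.0009]
r2 [[1.0, -0.02, 0.0], [-0.02, -1.0, -0.0], [0.0, 0.0, -1.0]]
top 0.96 [237.7, 183.4, 62.8, 19.6] [625.6 -29.4] yaw 0.32 0.133
scene 0.95 [215.5, 179.8, 54.8, 26.8] [622.9 -48.6] yaw -0.95 0.15
```

View pics/g.png

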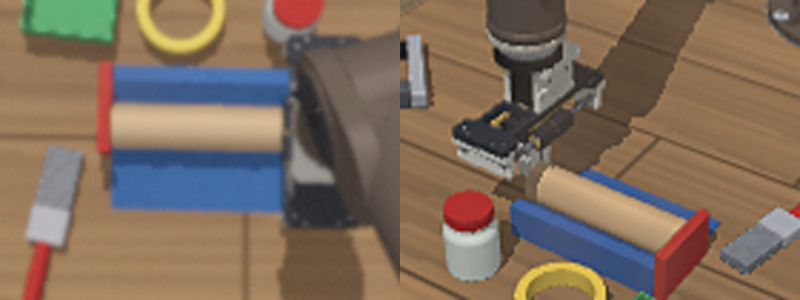

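carry_out(motion=[{"x":0,"y":0.002,"z":0,"yaw":0,"fingers":0.0},{"x":0,"y":0.003,"z":0,"yaw":0,"fingers":0.0},{"x":0,"y":0.01,"z":0,"yaw":0,"fingers":0.0},{"x":0,"y":0.03,"z":0,"yaw":0,"fingers":0.0},{"x":0,"y":0.04,"z":-0.01,"yaw":0,"fingers":0.0},{"x":0,"y":0.03,"z":-0.04,"yaw":0,"fingers":0.0},{"x":0,"y":0.01,"z":-0.05,"yaw":0,"fingers":0.0},{"x":0,"y":0,"z":-0.04,"yaw":0,"fingers":0.0},{"x":0,"y":0,"z":0,"yaw":0,"fingers":0.0}])

```text
time: 16.3
tool_pos: [614.5, -264.8, 179.4]
orientation: [0.001, 1.0, -0.008, 0.003]
contact_force: [1.1, 0.2, -0.9]
finger_gap: 0.3
```

```bash
python3 look.py i 33 624 -33 -0.015
```

```text
t 16.3 tcp [ 614.5 -264.8  179.4] tilt 0.33 az x -0.92 j7 -0.02 F [ 1.1  0.2 -0.9] gap 0.3
shift now-axes m [ 0.0047 -0.123   0.1443] yaw -0.02
shift after-yaw axes [ 0.0048 -0.123   0.1443]
r2 [[1.0, -0.02, 0.01], [-0.02, -1.0, -0.0], [0.01, 0.0, -1.0]]
top 0.8 [238.4, 185.1, 67.6, 17.3] [626.  -32.5] yaw -1.2 0.056
scene 0.55 [213.3, 176.5, 57.1, 32.5] [623.1 -47.1] yaw -0.88 0.127
```

View pics/i.png

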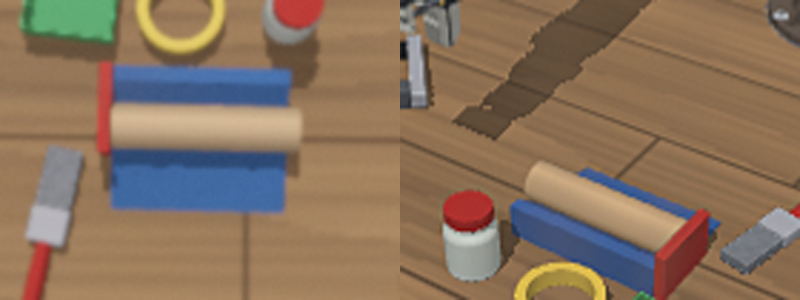

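View pics/itop.png

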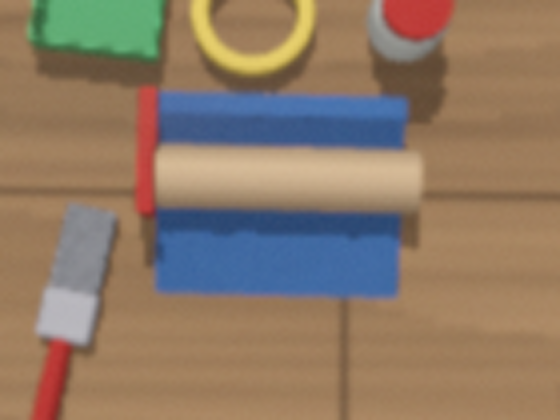

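```bash
python3 -c "
from h import *
print(order.close_job())"
```

```text
the job is handed in; nothing more can be done
None
```

The bar is in the V-groove with its end against the red stop, and I handed the job in after about 16 s of robot time, well inside the 51 s limit. I rolled it square up the ramp and over the crest with both open fingertips. I then pushed it about 39 mm along the groove with closed fingers on its free end, and never gripped or lifted it.

- **Contact with the stop:** the tool stalled at y = -142.6 while the push force rose to about 10 N. A bar against the stop should put the tool at about y = -142.
- **Position after backing off:** the top camera puts the bar's middle at (626, -32.5) mm, about 1 mm or less from the expected (625, -32.7). It is turned -1.2°, against about -0.9° for the groove.
- **Check that disagreed:** the scene-camera fit put the middle at y ≈ -47. I put that down to the stop hiding the bar's end in that view, and it had its worst fit there (0.13 mismatch). The scene picture itself shows the bar against the stop.
- **Other things on the bench:** the jar, tape roll, tray and brush look unmoved in the last pictures. I did not re-check the hammer or staple gun, but the tool never came down near them.

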